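# Press the pottery tools home in their foam box

## Robot

A 6-joint arm with a two-finger parallel gripper is mounted at the origin on the work surface. World frame = base frame: x ahead of the robot, y to its left, z up, the work surface at z = 0. Lengths are in m, angles in rad, forces in N, time in s.
With the tool pointing down it reaches from about 0.35 to 0.975 m from the base axis. Payload 4.9 kg.
Tool frame: the origin (TCP) lies on the mounting face of the last link; the fingertips stand 173 mm ahead of it and the grasp point (between the pads) lies 155 mm ahead of it (tcp_to_grasp is the distance from the TCP to the grasp point, in m); z points along the fingers, y is the line along which they close (so a half turn about z gives the same grasp; the last joint's range is limited). The gripper opens to 85 mm and grips with 20 to 120 N. Pads are 22 mm wide; open, the fingers measure 114 mm over their backs; the gripper's body (76 mm by 85 mm) begins 54 mm behind the grasp point. The pads swing forward as they close: fully open they stand 13 mm farther back than shut.
Start: joints at [1.169, 0.053, 1.613, -0, 1.476, -0.119], TCP at [0.174, 0.6, 0.405] pointing down, gripper open.
Joint ranges: [-3.01, 3.01], [-1.01, 2.22], [0.06, 2.58], [-1.02, 4.17], [0.09, 2.62], [-3.14, 3.14]. Speed limits (rad/s): [2.57, 2.57, 3.14, 3.14, 3.14, 3.14].

## Interface

Orientations are given as a rotation vector (axis times angle).
In Python, from station import get_obs, get_image, calibration, finish_job, tcp_to_grasp gives the robot as it stands. The module is installed in compiled form; this text tells all that it offers.
- The arm moves only by the tool arm_command, never from a script. Its argument "plan" is a list that holds one entry, the list of rows, each a list of 6 numbers: the shift along the tool's x, y, z in cm, then the turn, a rotation vector about the tool's x, y, z in rad. A call has 1 to 12 rows; each row is the pose to reach, as a shift and turn from the pose commanded when the call began, along the tool's axes at that moment; what a row does not reach only later rows make up. A row lasts 1/12 s, in which the tool goes at most 41.7 mm and 7.16 degrees, less where a joint would pass 70% of its speed; a pose out of reach is approached as far as the arm can. A call with a gripper value outside its range is refused whole. "gripper" is the closure, from -1 (fully open) to 1 (shut), set as the call begins (left out, the last holds). The fingers move at their own pace and stop on an object; "force" is the grip in N (left out, the last holds). Time passes only in rows, so rows that repeat a pose let the fingers close. It gives the time, the measured TCP pose, the force, the opening and the grip force at its end, in the units of the state.
- get_obs(): the state, without advancing time (a new reading comes with each control period).
- get_image(name): name is "side" or "top"; returns (picture, depth): 384x512x3 uint8, blue, green, red; 384x512 float32, m along the optical axis (not along the pixel's ray), 0 where there is no reading.
- calibration(name): a dict with "fx", "fy", "cx", "cy" (pixels), "dist" ([k1, k2, p1, p2, k3] as OpenCV has them; the pictures are not rectified), "pose" (4x4, takes a point from camera to world coordinates). Camera axes: x right, y up, looking along -z (the intrinsics and any distortion apply to the point x, -y, -z); pixel columns grow to the right and rows downward; lengths in m; the calibration is good to about 2 mm. A picture is of the moment at which its call begins. calibration takes no time and is no camera call.
- finish_job(): hands the job in; it is judged then, once.
The state is a dict: "t": time; "q": joint angles; "dq": joint speeds; "effort": joint torques, N m; "tool_pos": TCP position; "tool_rot": TCP orientation; "contact_force": force on the tool from outside, world axes, zero at the start; "wrist_torque": the same for the moment, N m; "opening": finger opening in m; "grip_force": force on a finger pad.
Only numpy, scipy, OpenCV 4.12 (cv2) and the standard library are available. Lean on these libraries where they do the work, as an engineer would, in place of code of your own. Each camera call takes 0.05 s, during which the arm holds its last target. There are 200 camera calls.

## Task

Put the two pottery tools away in the foam-lined box: first press the aluminium L-shaped gauge into its pocket (marked with one white dot), then the wooden-handled loop tool into its own (two white dots). Each must be let go and end up lying level, fully home on the yellow pocket floor. The foam insert has some sideways play in its box, so feel or look for where the pockets really are, do not crush the foam, and leave the other things on the table alone.

Things in the scene. Friction and masses are not known exactly. Their poses are not given: they have to be found in the camera images.
- case: open wooden box fixed on the table, 168 (x) x 192 (y) mm, walls 24 mm high; origin at the centre of its underside. Its dark foam insert, 148 x 160 mm, has its top 27 mm and its yellow pocket floors 12 mm above the origin. The insert stands up to 6 mm off the middle along the box's y, either way: not reported, the same for both pockets, and it hardly yields to pushing (25 N moves it)
- pocket1 (a point): where gauge_center is when the gauge is home, if the insert stood in mid-box: 44 mm to the box's -y side, 23 mm above its underside; axes as the box's, and the gauge goes in with its axes parallel to them. Pocket 15 mm deep in the gauge's outline, 1.5 mm clearance each side (y), 3 mm at each end (x); one white dot beside it. 5 to 6 mm in, the tool stops on springy foam lips
- pocket2 (a point): the same for trimmer_center and the loop tool's pocket, 44 mm to the box's +y side, 23 mm above its underside; loop head to the box's +x; same depth and clearances (2.5 mm beside the loop); two white dots. In both pockets four foam lips, 17 mm to either end of the middle on both long sides, hold the tool at the mouth: 10 to 15 N straight down at the tool's middle presses it past them to the floor
- gauge_center (a point): aluminium L-shaped gauge lying flat, 22 mm thick, 130 g; the point is at the centre of its long leg, half-way up (11 mm above its underside). Long leg 100 mm along x by 20 mm in y, centred on the point; short leg at the +x end, 20 mm in x, reaching to 40 mm on the +y side. Home, its top stands 7 mm above the foam
- trimmer_center (a point): loop trimming tool lying flat, 22 mm thick, 80 g; the point is on the handle near the balance point, half-way up (11 mm above the underside). Wooden handle 20 mm wide (y) from x = -65 to +25 mm of the point; a brass neck 14 mm wide, then a steel loop 40 mm wide and 30 mm long from x = +35 to +65 mm, its bars 7 mm thick, 5 mm above the underside. Home, the handle's top stands 7 mm above the foam
- gauge: the same gauge; origin under its long leg's centre
- trimmer: the same loop tool; origin under point trimmer_center
- mug: cream stoneware mug, 80 mm across, 90 mm tall; origin under its centre; leave it alone
- bowl: clay-coloured bowl, 140 mm across, 60 mm tall; origin under its centre; leave it alone
- jar: blue glaze jar with white lid, 70 mm across, 90 mm tall; origin under its centre; leave it alone
- rib: dark wooden potter's rib lying flat, 80 x 45 x 8 mm; origin under its centre; leave it alone
- brush: paint brush lying on the table, about 45 mm wide; origin in its underside; leave it alone
- chuck: tan clay trimming chuck, waisted, up to 80 mm across, 75 mm tall; origin under its centre; leave it alone
Not all that is in view belongs to the job. What is shaped like the gauge but purple is not meant.

How it is judged:
On the way, in this order (a step that is already met when the one before it is completed fails the run):
1. the L-shaped gauge is pressed home in the one-dot pocket and let go (z of gauge_center in the frame of pocket1 between -0.004 and 0.003 m and x of gauge_center in the frame of pocket1 between -0.006 and 0.006 m and y of gauge_center in the frame of pocket1 between -0.01 and 0.01 m and angle between gauge_center's own z axis and vertical below 0.06 rad and angle between the x axis of gauge_center and the x axis of pocket1, either way round below 0.08 rad and contact force between the fingers and gauge below 0.2 N), for 0.2 s.
2. then the loop tool is pressed home in the two-dot pocket and let go (z of trimmer_center in the frame of pocket2 between -0.004 and 0.003 m and x of trimmer_center in the frame of pocket2 between -0.006 and 0.006 m and y of trimmer_center in the frame of pocket2 between -0.01 and 0.01 m and angle between trimmer_center's own z axis and vertical below 0.06 rad and angle between the x axis of trimmer_center and the x axis of pocket2, either way round below 0.08 rad and contact force between the fingers and trimmer below 0.2 N), for 0.2 s.
At the end, for the whole second after the job is handed in: both tools rest in their own pockets, released and still: centre at most 3 mm above the fully home height, within 6 mm along the box and 10 mm across it of the nominal pocket centre (the play of the insert included), level within 0.06 rad and in line with the box within 0.08 rad (all of step 1 and all of step 2 and linear speed of each of gauge, trimmer below 0.02 m/s); the robot touches nothing.
It fails at once if the foam or box is rammed: contact forces on it, lip squeeze included, add up to more than 120 N (a firm 15 to 30 N push on a tool stays well below) (contact force between case and anything else above 120 N).
It fails at once if one of the other things on the table is moved by more than 30 mm (distance of any of mug, bowl, jar, rib, brush, chuck from where it was at the start of the episode above 0.03 m).
It also fails if it takes over 72 s, if anything falls off the work surface, if the arm or the gripper's body presses on something with over 40 N, if the wrist force passes 120 N, or if a joint passes its speed limit or range.

## Working session

There is one attempt and no reset: what is moved stays moved. The work goes in short steps, Python scripts to look and compute and a tool call to move; the robot and the scene stay as the last step left them, time stands still between calls to the robot, and variables do not carry over. Pictures are saved under pics/ and viewed, at most 10 in all, crops included, and the job is handed in when it is done.

Besides the shell and the picture viewer there is one more tool, called after "Call:" as name([rows], argument=value, ...), one row to a line, values as JSON. arm_command: Moves the arm, as the interface text tells. Its arguments: {"type":"object","properties":{"plan":{"type":"array"},"gripper":{"type":"number"},"force":{"type":"number"}},"required":["plan"]}

```bash
mkdir -p pics; cat > h.py <<'E'
import numpy as np, cv2
from station import *
from scipy.spatial.transform import Rotation as R
def cloud(name,d):
    c=calibration(name); v,u=np.mgrid[0:384,0:512].astype(float)
    K=np.array([[c['fx'],0,c['cx']],[0,c['fy'],c['cy']],[0,0,1]])
    p=cv2.undistortPoints(np.stack([u.ravel(),v.ravel()],1)[:,None],K,np.array(c['dist'],float))[:,0]
    z=d.ravel(); P=np.stack([p[:,0]*z,-p[:,1]*z,-z],1)
    T=np.array(c['pose']); W=P@T[:3,:3].T+T[:3,3]; W[z==0]=np.nan
    return W.reshape(384,512,3)
def snap(name,f):
    im,d=get_image(name); cv2.imwrite('pics/'+f+'.png',im); W=cloud(name,d); np.savez('pics/'+f+'.npz',im=im,W=W); return im,W
E
python3 - <<'E'
from h import *
a,W=snap('top','t0'); b,_=snap('side','s0')
print(get_obs(),tcp_to_grasp)
big=cv2.resize(a,(800,600)); cv2.imwrite('pics/t0b.png',big)
for u in range(50,512,100):
  for v in (50,200,330): print(u,v,W[v,u].round(3))
E
```

```text
{'t': 0.1, 'q': array([ 1.16898113e+00,  5.33125474e-02,  1.61416793e+00,  6.26714061e-06,
        1.47605059e+00, -1.19008416e-01]), 'dq': array([ 0.00014304, -0.00081449, -0.00397495,  0.00033763, -0.00023036,
       -0.00195059]), 'effort': array([ 5.05415869e-05, -3.94904172e+01, -3.71361959e+01, -1.58161970e-04,
        3.95750991e-03, -2.21545866e-05]), 'tool_pos': array([0.1743136 , 0.59994086, 0.40356549]), 'tool_rot': array([-4.42682480e-01, -3.10973543e+00,  2.93920068e-03]), 'contact_force': array([ 0.17870697, -0.69356174, -0.17557165]), 'wrist_torque': array([-0.03959531, -0.02032803, -0.01347224]), 'grip_force': 0.0, 'opening': 0.08504203289029102} 0.1547
50 50 [ 1.391  1.188 -0.749]
50 200 [0.551 0.717 0.002]
50 330 [0.153 0.649 0.092]
150 50 [ 1.404  0.634 -0.758]
150 200 [ 0.556  0.382 -0.002]
150 330 [0.125 0.371 0.   ]
250 50 [ 1.27   0.066 -0.44 ]
250 200 [0.561 0.046 0.01 ]
250 330 [0.131 0.039 0.003]
350 50 [ 1.418 -0.483 -0.75 ]
350 200 [ 0.566 -0.291 -0.002]
350 330 [ 0.136 -0.292  0.002]
450 50 [ 1.421 -1.034 -0.739]
450 200 [nan nan nan]
450 330 [ 0.139 -0.626 -0.003]
```

View pics/t0b.png

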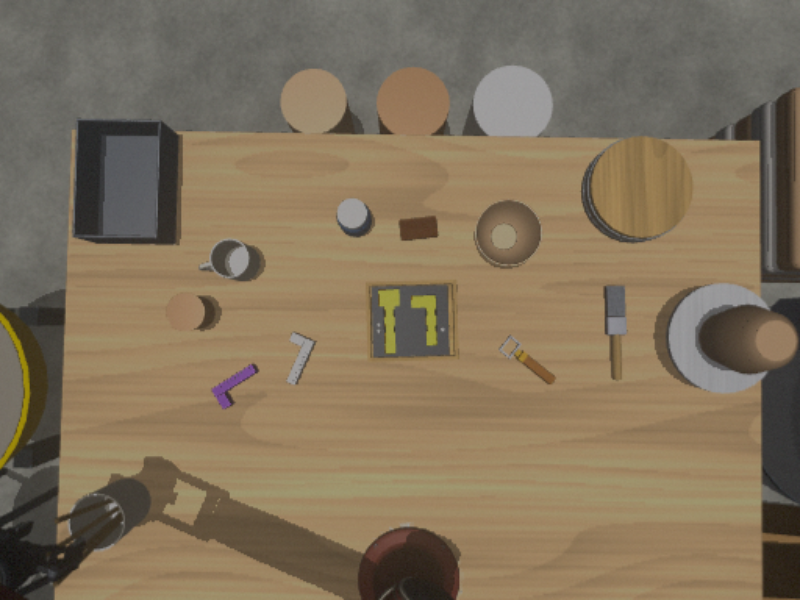

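View pics/s0.png

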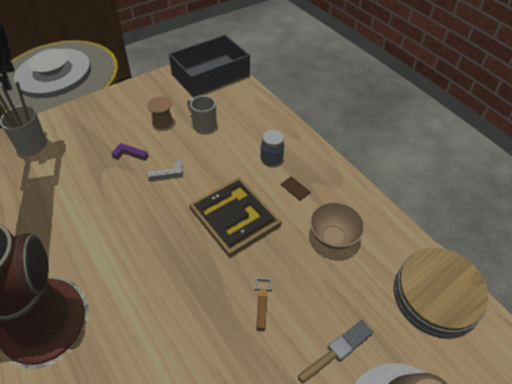

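The top view (800 px) shows the box near (413,320), two-dot pocket on the left (+y) and one-dot pocket on the right. The gauge is near (300,358), the loop tool near (528,360) and the purple decoy near (235,385). The side view agrees.

Next I fit the poses using both cameras.

```bash
cat >> h.py <<'E'
from scipy.optimize import minimize
def proj(name,P):
    c=calibration(name); T=np.linalg.inv(np.array(c['pose'])); Q=np.asarray(P)@T[:3,:3].T+T[:3,3]
    K=np.array([[c['fx'],0,c['cx']],[0,c['fy'],c['cy']],[0,0,1]])
    return cv2.projectPoints(Q*[1,-1,-1],np.zeros(3),np.zeros(3),K,np.array(c['dist'],float))[0][:,0]
# parts: lists of boxes x0,x1,y0,y1,z0,z1 (own frame)
GA=[(-.05,.05,-.01,.01,0,.022),(.03,.05,-.01,.03+.01,0,.022)]
TR=[(-.065,.025,-.01,.01,0,.022)]
S=8
def render(name,parts,p,win):
    u0,v0,u1,v1=win; m=np.zeros(((v1-v0)*S,(u1-u0)*S),np.uint8)
    c,s=np.cos(p[2]),np.sin(p[2])
    for b in parts:
        P=np.array([(x,y,z) for x in b[:2] for y in b[2:4] for z in b[4:]])
        W=np.stack([p[0]+c*P[:,0]-s*P[:,1],p[1]+s*P[:,0]+c*P[:,1],P[:,2]+(p[3] if len(p)>3 else 0)],1)
        q=(proj(name,W)+.5-[u0,v0])*S-.5
        cv2.fillConvexPoly(m,cv2.convexHull(q.astype(np.float32)).round().astype(np.int32),255)
    return cv2.resize(m,(u1-u0,v1-v0),interpolation=cv2.INTER_AREA)/255.
def fit(parts,p0,views,z=None):
    # views: (name, softmask, win)
    f=lambda p:sum(((render(n,parts,list(p)+([z] if z is not None else []),w)-m)**2).sum() for n,m,w in views)
    sx=np.array([[0,0,0],[.008,0,0],[0,.008,0],[0,0,.15]])+p0
    r=minimize(f,p0,method='Nelder-Mead',options=dict(initial_simplex=sx,xatol=1e-5,fatol=1e-3,maxiter=400)); return r.x,r.fun
E
python3 - <<'E'
from h import *
t=cv2.imread('pics/t0.png'); s=cv2.imread('pics/s0.png')
rs=lambda i,w:cv2.resize(i[w[1]:w[3],w[0]:w[2]],(260,260),interpolation=cv2.INTER_NEAREST)
A=[rs(t,(175,202,215,252-10)),rs(t,(234,175,294,235)),rs(t,(312,205,362,255))]
B=[rs(s,(140,145,190,195)),rs(s,(185,170,285,260)),rs(s,(235,270,290,335))]
cv2.imwrite('pics/crop0.png',np.vstack([np.hstack(A),np.hstack(B)]))
for w,n in(((175,202,215,252),'g'),((312,205,362,255),'t')):
  h=cv2.cvtColor(t,cv2.COLOR_BGR2HSV)
for u,v in((190,225),(188,240),(175,245),(340,237),(330,225),(318,218),(262,205)):print(u,v,t[v,u])
for u,v in((165,174),(150,185),(262,310),(262,285),(250,300)):print(u,v,s[v,u])
E
```

```text
190 225 [ 99 134 158]
188 240 [154 156 159]
175 245 [ 94 130 153]
340 237 [ 64  89 105]
330 225 [ 65 128 155]
318 218 [ 98 131 158]
262 205 [83 83 85]
165 174 [ 99 103 103]
150 185 [ 93 122 141]
262 310 [ 53  85 117]
262 285 [ 98 130 150]
250 300 [ 99 130 150]
```

View pics/crop0.png

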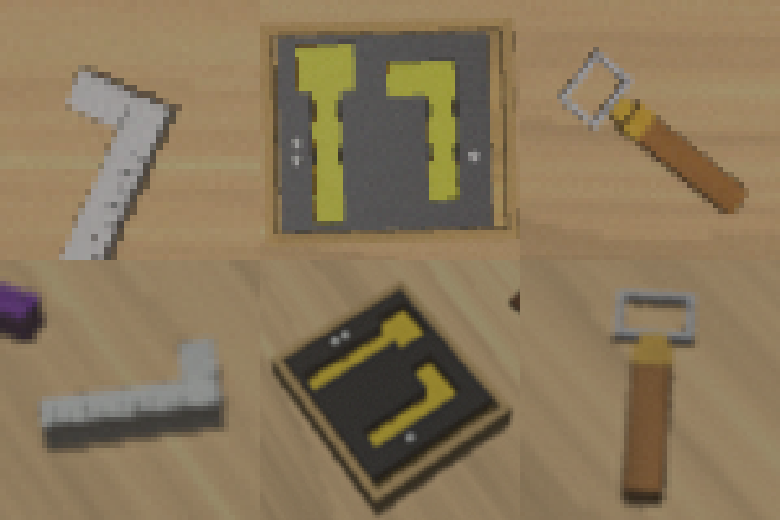

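```bash
cat >> h.py <<'E'
TR+=[(.025,.036,-.007,.007,.004,.018),(.035,.039,-.02,.02,.005,.012),(.061,.065,-.02,.02,.005,.012),(.035,.065,-.02,-.016,.005,.012),(.035,.065,.016,.02,.005,.012)]
e=.003;k=.0015
PK=[(-.05-e,.05+e,-.044-.01-k,-.044+.01+k),(.03-e,.05+e,-.044-.01-k,-.044+.04-0.01+.01+k),
    (-.065-e,.025+e,.044-.01-k,.044+.01+k),(.025,.036,.044-.0085,.044+.0085),(.035-e,.065+e,.044-.0225,.044+.0225)]
def rpk(name,p,w):
    a=render(name,[b+(.012,.012) for b in PK],p,w); b=render(name,[b+(.027,.027) for b in PK],p,w); return np.minimum(a,b)
def fitpk(p0,views):
    f=lambda p:sum(((rpk(n,p,w)-m)**2).sum() for n,m,w in views)
    sx=np.array([[0,0,0],[.008,0,0],[0,.008,0],[0,0,.1]])+p0
    r=minimize(f,p0,method='Nelder-Mead',options=dict(initial_simplex=sx,xatol=1e-5,fatol=1e-3,maxiter=400)); return r.x,r.fun
def crop(i,w): return i[w[1]:w[3],w[0]:w[2]].astype(float)
def mgray(i,w):
    c=crop(i,w); return np.clip((0.34-(c[...,2]-c[...,0])/c[...,2])/.26,0,1)
def myel(i,w):
    c=crop(i,w); return np.clip(((c[...,2]-c[...,0])/c[...,2]-.1)/.5,0,1)
def mdiff(i,w):
    c=crop(i,w); m=np.median(c.reshape(-1,3),0); return np.clip((np.abs(c-m).max(-1)-12)/25,0,1)
E
cat > m.py <<'E'
from h import *
t=cv2.imread('pics/t0.png'); s=cv2.imread('pics/s0.png'); W=np.load('pics/t0.npz')['W']
print('cam',calibration('top')['pose'][:3,3],calibration('side')['pose'][:3,3])
def run(lbl,ws,wt,mk,ff,p0):
    vt=('top',mk(t,wt),wt); vs=('side',mk(s,ws),ws)
    for l,v in(('top',[vt]),('side',[vs]),('both',[vt,vs])):
        r=[ff(np.array(p),v) for p in p0]; b=min(r,key=lambda x:x[1]); print(lbl,l,b[0].round(4),round(b[1],2),'of',round(sum((m**2).sum() for _,m,_ in v),1))
g=W[229,193]; h=W[230,338]; c=W[205,264]; print(g,h,c)
run('gauge',(140,150,192,190),(178,206,208,252),mgray,lambda p,v:fit(GA,p,v),[(g[0],g[1],-.4),(g[0]-.01,g[1],-.2)])
run('trim',(240,272,284,336),(312,208,362,252),mdiff,lambda p,v:fit(TR,p,v),[(h[0],h[1],.75),(h[0],h[1],1.)])
run('pock',(202,186,264,240),(240,180,283,230),myel,fitpk,[(c[0],c[1],0)])
E
python3 m.py
```

```text
cam [0.54253143 0.02318078 1.18109524] [ 0.18663142 -0.57854105  0.93685483]
[0.46233565 0.23183015 0.01951622] [ 0.46681582 -0.24493687  0.02418121] [ 0.54501802 -0.00081961  0.02762729]
gauge top [ 0.4559  0.2363 -0.397 ] 5.89 of 247.9
gauge side [ 0.4557  0.2376 -0.4086] 73.15 of 409.1
gauge both [ 0.4556  0.2367 -0.4145] 80.96 of 657.0
trim top [ 0.4622 -0.247   0.9104] 10.54 of 260.8Traceback (most recent call last):
  File "m.py", line 10, in <module>
    run('trim',(240,272,284,336),(312,208,362,252),mdiff,lambda p,v:fit(TR,p,v),[(h[0],h[1],.75),(h[0],h[1],1.)])
    ~~~^^^^^^^^^^^^^^^^^^^^^^^^^^^^^^^^^^^^^^^^^^^^^^^^^^^^^^^^^^^^^^^^^^^^^^^^^^^^^^^^^^^^^^^^^^^^^^^^^^^^^^^^^^
  File "m.py", line 7, in run
    r=[ff(np.array(p),v) for p in p0]; b=min(r,key=lambda x:x[1]); print(lbl,l,b[0].round(4),round(b[1],2),'of',round(sum((m**2).sum() for _,m,_ in v),1))
       ~~^^^^^^^^^^^^^^^
  File "m.py", line 10, in <lambda>
    run('trim',(240,272,284,336),(312,208,362,252),mdiff,lambda p,v:fit(TR,p,v),[(h[0],h[1],.75),(h[0],h[1],1.)])
                                                  
[... 433 characters left out ...]
nder(n,parts,list(p)+([z] if z is not None else []),w)-m)**2).sum() for n,m,w in views)
               ~~~^^^^^^^^^^^^^^^^^^^^^^^^^^^^^^^^^^^^^^^^^^^^^^^^^^^^^^^^^^^^^^^^^^^^^^^^^^^^^^^^^^^^^^^^^^^^
  File "h.py", line 33, in <genexpr>
    f=lambda p:sum(((render(n,parts,list(p)+([z] if z is not None else []),w)-m)**2).sum() for n,m,w in views)
                     ~~~~~~^^^^^^^^^^^^^^^^^^^^^^^^^^^^^^^^^^^^^^^^^^^^^^^^^^
  File "h.py", line 28, in render
    q=(proj(name,W)+.5-[u0,v0])*S-.5
       ~~~~^^^^^^^^
  File "h.py", line 15, in proj
    c=calibration(name); T=np.linalg.inv(np.array(c['pose'])); Q=np.asarray(P)@T[:3,:3].T+T[:3,3]
ValueError: time passes only in moves, steps and waits
```

```bash
cat > cal.py <<'E'
import os,pickle
from station import calibration as _c
if not os.path.exists('cal.pkl'): pickle.dump({n:_c(n) for n in('top','side')},open('cal.pkl','wb'))
C=pickle.load(open('cal.pkl','rb'))
calibration=lambda n:C[n]
E
sed -i 's/^from station import \*/from station import *\nfrom cal import calibration/' h.py; sed -i 's/(140,150,192,190)/(146,158,190,184)/' m.py
python3 m.py 2>&1 | tail -15; python3 -c "
from h import *
o=get_obs();print(o['t'],o['tool_pos'],R.from_rotvec(o['tool_rot']).as_matrix().round(3))"
```

```text
cam [0.54253143 0.02318078 1.18109524] [ 0.18663142 -0.57854105  0.93685483]
[0.46233565 0.23183015 0.01951622] [ 0.46681582 -0.24493687  0.02418121] [ 0.54501802 -0.00081961  0.02762729]
gauge top [ 0.4559  0.2363 -0.397 ] 5.89 of 247.9
gauge side [ 0.4557  0.2376 -0.4086] 10.77 of 346.7
gauge both [ 0.4556  0.2367 -0.4145] 18.57 of 594.6
trim top [ 0.4622 -0.247   0.9104] 10.54 of 260.8
trim side [ 0.4603 -0.2494  0.9119] 20.83 of 462.1
trim both [ 0.4613 -0.2482  0.9086] 49.0 of 722.9
pock top [0.5452 0.0053 0.0458] 102.11 of 678.1
pock side [0.5466 0.0057 0.0575] 395.4 of 924.9
pock both [0.5459 0.0054 0.0394] 497.65 of 1603.0
0.1 [0.1743136  0.59994086 0.40356549] [[-0.96   0.279 -0.001]
 [ 0.279  0.96  -0.002]
 [ 0.    -0.002 -1.   ]]
```

```bash
cat >> h.py <<'E'
def go(x,y,z,yaw):
    "cm shift and turn about tool z to bring TCP to x,y,z with tool y axis at world angle yaw"
    o=get_obs(); M=R.from_rotvec(o['tool_rot']).as_matrix(); d=M.T@(np.array([x,y,z])-o['tool_pos'])*100
    ya=np.arctan2(M[1,1],M[0,1]); dy=(yaw-ya+np.pi/2)%np.pi-np.pi/2
    print('shift cm',d.round(2),'turn',round(-dy,3),'tilt',M[:2,2].round(4),'yaw',round(ya,3),'q6',o['q'][5].round(2),'t',round(o['t'],2))
def myel(i,w):
    c=crop(i,w); return np.clip(((c[...,2]-c[...,0])/(c[...,2]+1)-.42)/.2,0,1)
E
python3 - <<'E'
from h import *
t=cv2.imread('pics/t0.png'); s=cv2.imread('pics/s0.png')
wt=(240,180,283,230);ws=(202,186,264,240)
vt=('top',myel(t,wt),wt);vs=('side',myel(s,ws),ws)
for v in([vt],[vs],[vt,vs]): print(*fitpk(np.array([.545,.005,.03]),v),sum((m**2).sum() for _,m,_ in v))
go(.456,.2367,.28,np.pi/2-.407)
E
```

```text
[0.54507004 0.00551728 0.03741484] 55.82907903404977 420.6974778145678
[0.54583212 0.00583452 0.03394328] 38.13430311139666 550.5625813268821
[0.54586102 0.005758   0.04489496] 94.17445975842618 971.2600591414498
shift cm [-37.19 -27.    12.4 ] turn 0.124 tilt [-0.0008 -0.0018] yaw 1.288 q6 -0.12 t 0.1
```

Call:
arm_command([
  [[-37.2,-27,10,0,0,0.124],[-37.2,-27,12.4,0,0,0.124],[-37.2,-27,12.4,0,0,0.124],[-37.2,-27,12.4,0,0,0.124],[-37.2,-27,12.4,0,0,0.124],[-37.2,-27,12.4,0,0,0.124],[-37.2,-27,12.4,0,0,0.124],[-37.2,-27,12.4,0,0,0.124],[-37.2,-27,12.4,0,0,0.124],[-37.2,-27,12.4,0,0,0.124],[-37.2,-27,12.4,0,0,0.124],[-37.2,-27,12.4,0,0,0.124]],
], gripper=-1)

```text
t: 1.1
tool_pos: [0.4576, 0.2337, 0.2788]
tool_rot: [-0.64, -3.075, 0.004]
contact_force: [0.2, 0.3, 0.3]
opening: 0.0853
grip_force: 0.0
```

Call:
arm_command([
  [[0,0,0,0,0,0],[0,0,0,0,0,0],[0,0,0,0,0,0],[0,0,0,0,0,0]],
])

```text
t: 1.43
tool_pos: [0.4557, 0.238, 0.281]
tool_rot: [0.632, 3.077, 0.001]
contact_force: [0.3, 0.7, 0.6]
opening: 0.0857
grip_force: 0.0
```

```bash
python3 -c "
from h import *
go(.456,.2367,.187,np.pi/2-.407)"
```

```text
shift cm [-0.07 -0.11  9.4 ] turn 0.002 tilt [0.0003 0.0004] yaw 1.166 q6 -0.83 t 1.43
```

Call:
arm_command([
  [[0,-0.1,4,0,0,0],[0,-0.1,7,0,0,0],[0,-0.1,9.3,0,0,0],[0,-0.1,9.3,0,0,0],[0,-0.1,9.3,0,0,0],[0,-0.1,9.3,0,0,0]],
], gripper=-1)

```text
t: 1.93
tool_pos: [0.4564, 0.2371, 0.1895]
tool_rot: [0.632, 3.075, 0.002]
contact_force: [-0.1, 0.5, 0.4]
opening: 0.0856
grip_force: 0.0
```

Call:
arm_command([
  [[0,0,0,0,0,0],[0,0,0,0,0,0],[0,0,0,0,0,0],[0,0,0,0,0,0],[0,0,0,0,0,0],[0,0,0,0,0,0],[0,0,0,0,0,0],[0,0,0,0,0,0],[0,0,0,0,0,0],[0,0,0,0,0,0]],
], gripper=1, force=60)

```text
t: 2.77
tool_pos: [0.4563, 0.2362, 0.1884]
tool_rot: [0.634, 3.076, 0.001]
contact_force: [-0.8, 0.1, 6.7]
opening: 0.0178
grip_force: 60.1
```

```bash
python3 -c "
from h import *
go(.547,-.0383,.27,np.pi/2+.038)"
```

```text
shift cm [-19.2  -21.62  -8.15] turn -0.445 tilt [0.0008 0.0002] yaw 1.164 q6 -0.83 t 2.77
```

Call:
arm_command([
  [[0,0,-2,0,0,0],[0,0,-5,0,0,0],[0,0,-8,0,0,0],[0,0,-8,0,0,0]],
])

```text
t: 3.1
tool_pos: [0.4578, 0.2369, 0.2735]
tool_rot: [0.633, 3.068, 0.008]
contact_force: [1.2, 0.8, -0.9]
opening: 0.0179
grip_force: 59.3
```

```bash
python3 -c "
from h import *
go(.547,-.0383,.27,np.pi/2+.038)"
```

```text
shift cm [-19.07 -21.75   0.35] turn -0.445 tilt [0.0097 0.0034] yaw 1.164 q6 -0.83 t 3.1
```

Call:
arm_command([
  [[-19.1,-21.7,0.1,0,0,-0.445],[-19.1,-21.7,0.1,0,0,-0.445],[-19.1,-21.7,0.1,0,0,-0.445],[-19.1,-21.7,0.1,0,0,-0.445],[-19.1,-21.7,0.1,0,0,-0.445],[-19.1,-21.7,0.1,0,0,-0.445],[-19.1,-21.7,0.1,0,0,-0.445],[-19.1,-21.7,0.1,0,0,-0.445],[-19.1,-21.7,0.1,0,0,-0.445],[-19.1,-21.7,0.1,0,0,-0.445],[-19.1,-21.7,0.1,0,0,-0.445],[-19.1,-21.7,0.1,0,0,-0.445]],
])

```text
t: 4.1
tool_pos: [0.5449, -0.0374, 0.2659]
tool_rot: [0.063, -3.14, -0.001]
contact_force: [-0.1, 0.2, -1.7]
opening: 0.0179
grip_force: 59.4
```

```bash
python3 - <<'E'
from h import *
t,_=snap('top','t1'); s,_=snap('side','s1'); go(.547,-.0383,.27,np.pi/2+.038)
rs=lambda i,w:cv2.resize(i[w[1]:w[3],w[0]:w[2]],(400,400),interpolation=cv2.INTER_NEAREST)
cv2.imwrite('pics/crop1.png',np.hstack([rs(t,(225,160,305,240)),rs(s,(185,130,285,260-30))]))
E
```

```text
shift cm [-0.19 -0.1  -0.37] turn 0.002 tilt [-0.0006  0.0003] yaw 1.611 q6 -1.82 t 4.2
```

View pics/crop1.png

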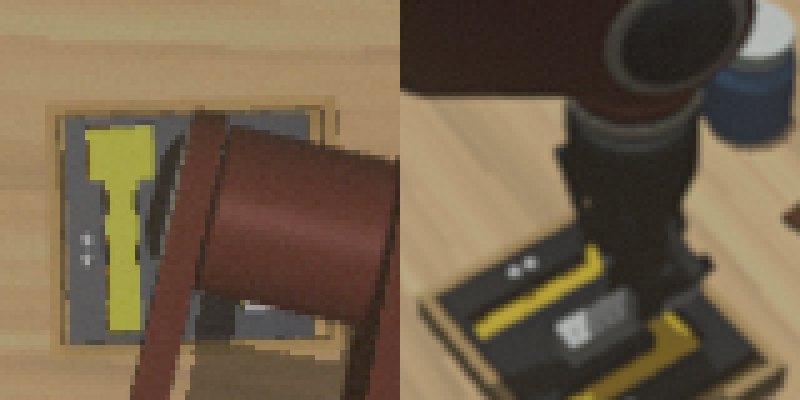

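Call:
arm_command([
  [[-0.2,-0.1,2,0,0,0],[-0.2,-0.1,3.5,0,0,0],[-0.2,-0.1,4.4,0,0,0],[-0.2,-0.1,4.4,0,0,0],[-0.2,-0.1,4.4,0,0,0]],
])

```text
t: 4.62
tool_pos: [0.5472, -0.0391, 0.2223]
tool_rot: [0.061, -3.14, -0.0]
contact_force: [-0.3, 0.7, -1.6]
opening: 0.0182
grip_force: 59.4
```

```bash
python3 - <<'E'
from h import *
s,_=snap('side','s2'); go(.547,-.0383,.217,np.pi/2+.038);o=get_obs();print(o['tool_pos'],o['contact_force'])
rs=lambda i,w:cv2.resize(i[w[1]:w[3],w[0]:w[2]],(500,500),interpolation=cv2.INTER_NEAREST)
cv2.imwrite('pics/crop2.png',rs(s,(195,180,275,260)))
E
```

```text
shift cm [0.06 0.1  0.62] turn 0.001 tilt [ 0.0006 -0.0001] yaw 1.61 q6 -1.82 t 4.67
[ 0.5476564  -0.03929831  0.22323779] [ 0.09870655 -0.54930019 -2.36739451]
```

View pics/crop2.png

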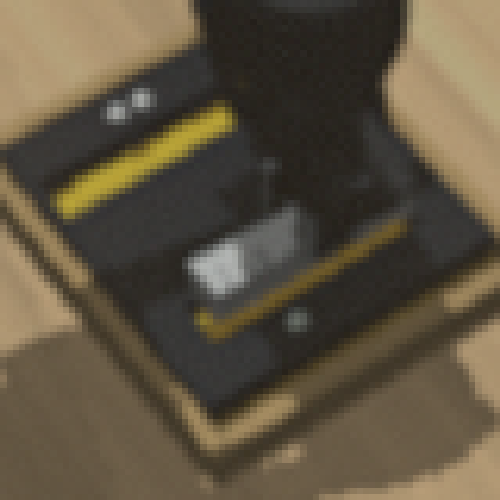

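The side crop shows the gauge just above the one-dot pocket and aligned with it. Its near end is at about (200,285) and the yellow corner at about (210,325). I will lower it and go by feel.

Call:
arm_command([
  [[0.05,0.1,0.3,0,0,0],[0.05,0.1,0.6,0,0,0],[0.05,0.1,0.9,0,0,0],[0.05,0.1,0.9,0,0,0],[0.05,0.1,0.9,0,0,0]],
])

```text
t: 5.08
tool_pos: [0.5468, -0.0387, 0.2135]
tool_rot: [0.06, -3.141, -0.0]
contact_force: [0.3, -0.7, -2.6]
opening: 0.0179
grip_force: 59.4
```

Call:
arm_command([
  [[0,0,0.2,0,0,0],[0,0,0.2,0,0,0],[0,0,0.2,0,0,0]],
])

```text
t: 5.33
tool_pos: [0.5469, -0.0387, 0.2116]
tool_rot: [0.06, -3.141, -0.0]
contact_force: [-0.5, -0.9, -1.5]
opening: 0.0183
grip_force: 59.4
```

Call:
arm_command([
  [[0,0,0.2,0,0,0],[0,0,0.2,0,0,0],[0,0,0.2,0,0,0]],
])

```text
t: 5.58
tool_pos: [0.5471, -0.0386, 0.2099]
tool_rot: [-0.06, 3.14, 0.0]
contact_force: [-0.4, 0.8, -0.8]
opening: 0.0178
grip_force: 59.5
```

Call:
arm_command([
  [[0,0,0.2,0,0,0],[0,0,0.2,0,0,0],[0,0,0.2,0,0,0]],
])

```text
t: 5.83
tool_pos: [0.5473, -0.0387, 0.2083]
tool_rot: [-0.06, 3.14, -0.0]
contact_force: [-0.3, 0.7, 1.3]
opening: 0.0179
grip_force: 59.8
```

Call:
arm_command([
  [[0,0,0.2,0,0,0],[0,0,0.4,0,0,0],[0,0,0.4,0,0,0],[0,0,0.4,0,0,0]],
])

```text
t: 6.17
tool_pos: [0.5475, -0.0386, 0.2044]
tool_rot: [-0.06, 3.139, 0.0]
contact_force: [1.7, 1.4, 3.9]
opening: 0.0179
grip_force: 60.0
```

Call:
arm_command([
  [[0,0,0.2,0,0,0],[0,0,0.2,0,0,0],[0,0,0.2,0,0,0]],
])

```text
t: 6.42
tool_pos: [0.5474, -0.0386, 0.2022]
tool_rot: [-0.06, 3.139, 0.0]
contact_force: [2.5, 1.2, 4.3]
opening: 0.0178
grip_force: 60.0
```

Call:
arm_command([
  [[0,0,0,0,0,0],[0,0,0,0,0,0],[0,0,0,0,0,0],[0,0,0,0,0,0],[0,0,-1,0,0,0],[0,0,-3,0,0,0],[0,0,-3,0,0,0]],
], gripper=-1)

```text
t: 7.0
tool_pos: [0.5484, -0.039, 0.2356]
tool_rot: [-0.06, 3.135, -0.002]
contact_force: [0.4, 0.1, 1.9]
opening: 0.0855
grip_force: 0.0
```

Call:
arm_command([
  [[0,0,0,0,0,0],[0,0,0,0,0,0],[0,0,0,0,0,0],[0,0,0,0,0,0],[0,0,0,0,0,0],[0,0,0,0,0,0],[0,0,0,0,0,0],[0,0,0,0,0,0]],
], gripper=1, force=40)

```text
t: 7.67
tool_pos: [0.5469, -0.0386, 0.2315]
tool_rot: [0.06, -3.141, -0.0]
contact_force: [-0.5, 0.2, 0.3]
opening: 0.0001
grip_force: 0.0
```

Call:
arm_command([
  [[0,0,1,0,0,0],[0,0,1.8,0,0,0],[0,0,2.1,0,0,0],[0,0,2.2,0,0,0],[0,0,2.2,0,0,0]],
])

```text
t: 8.08
tool_pos: [0.5467, -0.0386, 0.2089]
tool_rot: [0.06, -3.14, -0.001]
contact_force: [-0.5, -0.0, -0.5]
opening: -0.0001
grip_force: 0.0
```

Call:
arm_command([
  [[0,0,0.1,0,0,0],[0,0,0.2,0,0,0],[0,0,0.3,0,0,0],[0,0,0.3,0,0,0]],
])

```text
t: 8.42
tool_pos: [0.5471, -0.0388, 0.2075]
tool_rot: [0.06, -3.141, 0.001]
contact_force: [-1.7, -0.0, 4.5]
opening: 0.0001
grip_force: 2.2
```

Call:
arm_command([
  [[0,0,0.1,0,0,0],[0,0,0.1,0,0,0],[0,0,0.1,0,0,0]],
])

```text
t: 8.67
tool_pos: [0.5472, -0.0388, 0.2074]
tool_rot: [0.06, -3.141, 0.001]
contact_force: [-5.5, -0.6, 11.3]
opening: -0.0
grip_force: 5.1
```

Call:
arm_command([
  [[0,0,0.1,0,0,0],[0,0,0.1,0,0,0],[0,0,0.1,0,0,0]],
])

```text
t: 8.92
tool_pos: [0.5474, -0.0388, 0.2073]
tool_rot: [0.061, -3.14, 0.001]
contact_force: [-9.2, 0.3, 16.5]
opening: -0.0003
grip_force: 8.0
```

Call:
arm_command([
  [[0,0,0.1,0,0,0],[0,0,0.1,0,0,0],[0,0,-0.5,0,0,0],[0,0,-4,0,0,0],[0,0,-8,0,0,0],[0,0,-9,0,0,0],[0,0,-9,0,0,0]],
])

```text
t: 9.5
tool_pos: [0.5486, -0.0389, 0.2999]
tool_rot: [-0.06, 3.131, -0.003]
contact_force: [0.4, -0.7, 0.1]
opening: -0.0002
grip_force: 0.0
```

```bash
python3 -c "
from h import *
o=get_obs();print(o['contact_force'])
go(.4615,-.2478,.29,np.pi/2+.91)"
```

```text
[ 0.37989804 -0.68582041  0.12258706]
shift cm [  9.51 -20.54   0.94] turn -0.872 tilt [ 0.0096 -0.0018] yaw 1.609 q6 -1.82 t 9.5
```

Call:
arm_command([
  [[9.5,-20.5,1,0,0,1.2],[9.5,-20.5,1,0,0,1.2],[9.5,-20.5,1,0,0,1.2],[9.5,-20.5,1,0,0,1.2],[9.5,-20.5,1,0,0,1.2],[9.5,-20.5,1,0,0,1.2],[9.5,-20.5,1,0,0,1.2],[9.5,-20.5,1,0,0,1.2],[9.5,-20.5,1,0,0,1.2],[9.5,-20.5,1,0,0,1.2],[9.5,-20.5,1,0,0,1.2]],
], gripper=-1)

```text
t: 10.42
tool_pos: [0.4593, -0.2469, 0.2829]
tool_rot: [-1.725, -2.623, -0.001]
contact_force: [-0.7, -0.0, 0.2]
opening: 0.0852
grip_force: 0.0
```

Call:
arm_command([
  [[0,0,0,0,0,1.07],[0,0,0,0,0,1.07],[0,0,0,0,0,1.07],[0,0,0,0,0,1.07],[0,0,0,0,0,1.07],[0,0,0,0,0,1.07],[0,0,0,0,0,1.07],[0,0,0,0,0,1.07],[0,0,0,0,0,1.07],[0,0,0,0,0,1.07],[0,0,0,0,0,1.07]],
])

```text
t: 11.33
tool_pos: [0.4596, -0.2469, 0.2838]
tool_rot: [-2.819, -1.385, 0.001]
contact_force: [0.4, -0.6, -0.6]
opening: 0.0853
grip_force: 0.0
```

```bash
python3 - <<'E'
from h import *
go(.4615,-.2478,.187,np.pi/2+.91)
t,_=snap('top','t3'); s,_=snap('side','s3')
rs=lambda i,w:cv2.resize(i[w[1]:w[3],w[0]:w[2]],(400,400),interpolation=cv2.INTER_NEAREST)
cv2.imwrite('pics/crop3.png',np.hstack([rs(t,(235,175,295,235)),rs(s,(195,170,275,250))]))
w=(262,186,278,222); m=np.clip((crop(t,w).mean(-1)-100)/40,0,1)*(1-myel(t,w))
print('gauge top fit',fit(GA,np.array([.547,-.0386,.038]),[('top',m,w)],.012), (m**2).sum())
c=crop(t,(262,186,280,224)); print(np.array2string(c[::3,:,:].mean(-1).astype(int)))
E
```

```text
shift cm [0.04 0.22 9.68] turn 0.003 tilt [-0.0011  0.0009] yaw -0.658 q6 0.02 t 11.33
gauge top fit (array([ 0.54689954, -0.03979368,  0.03776562]), np.float64(4.780513829154641)) 205.3874301336757
[[ 92  90  91  92  90  90  88  89  90  90  89  91  89  89  91  87  86  87]
 [ 90  81  87  89  87  94  96  77  79 115 114 129 134 134 135 136 115  88]
 [ 92 118 167 169 168 170 167 168 169 169 140 167 169 168 168 169 150  82]
 [ 90  86 147 148 146 146 148 148 151 148 113 170 167 169 117 168 128  78]
 [ 91  92  92  90  93  87  88  92  90  90  74 167 167 168 169 153 168  72]
 [ 91  90  92  93  91  91  90  91  91  92  68 168 171 169 149 152 169  72]
 [ 90  90  90  91  91  88  91  89  90  88  85 167 169 168 167 166 168  71]
 [ 92  91  93  90  89  90  90  89  89  90  83 145 168 169 167 164 167  74]
 [ 89  89  91  90  90  90  90  89  89  87  79 142 168 169 169 164 165  62]
 [ 89  92  90  91  90  90  90  88  90  88  89 142 168 168 167 167 167  77]
 [ 89  90  90  90  92  92  89  89  88  90  90 110 167 169 168 169 169  89]
 [ 91  92  92  91  90  89  91  89  88  90  86 118 168 167 167 170 170 112]
 [ 91  91  91  89  89  91  89  90  88  91  92  87  89  89  87  90  88  88]]
```

View pics/crop3.png

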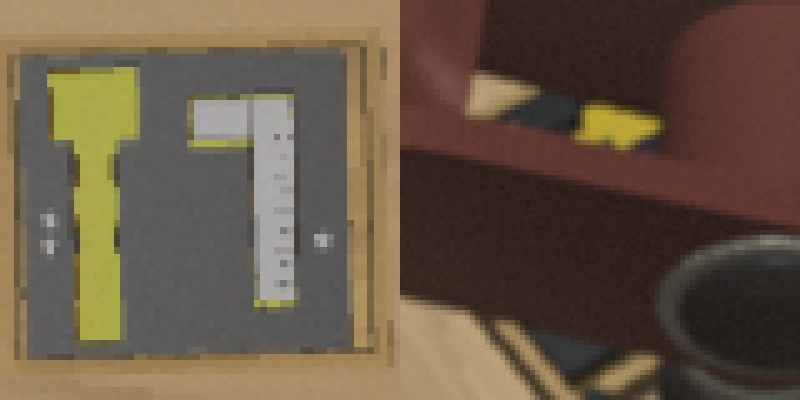

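The gauge lies flat in the one-dot pocket. The top fit matches the arm within about 1 mm, and it met a rigid floor at the expected height. Next is the loop tool.

Call:
arm_command([
  [[0,0.1,4,0,0,0],[0,0.2,8,0,0,0],[0,0.2,9.9,0,0,0],[0,0.2,9.9,0,0,0],[0,0.2,9.9,0,0,0],[0,0.2,9.9,0,0,0]],
], gripper=-1)

```text
t: 11.93
tool_pos: [0.4622, -0.2489, 0.1873]
tool_rot: [2.819, 1.38, 0.002]
contact_force: [0.5, -0.4, 0.2]
opening: 0.0855
grip_force: 0.0
```

Call:
arm_command([
  [[0,0,0,0,0,0],[0,0,0,0,0,0],[0,0,0,0,0,0],[0,0,0,0,0,0],[0,0,0,0,0,0],[0,0,0,0,0,0],[0,0,0,0,0,0],[0,0,0,0,0,0],[0,0,0,0,0,0],[0,0,0,0,0,0]],
], gripper=1, force=60)

```text
t: 12.77
tool_pos: [0.4618, -0.2486, 0.1864]
tool_rot: [2.821, 1.38, 0.001]
contact_force: [-0.2, 0.3, 5.7]
opening: 0.0183
grip_force: 60.6
```

Call:
arm_command([
  [[0,0,-2,0,0,0],[0,0,-5,0,0,0],[0,0,-8,0,0,0],[0,0,-8,0,0,0],[0,0,-8,0,0,0],[0,0,-8,0,0,0]],
])

```text
t: 13.27
tool_pos: [0.461, -0.248, 0.2646]
tool_rot: [-2.821, -1.38, 0.001]
contact_force: [0.5, 0.6, -1.0]
opening: 0.0184
grip_force: 60.0
```

```bash
python3 - <<'E'
from h import *
t=cv2.imread('pics/t3.png'); w=(236,180,261,232); m=myel(t,w)
f=lambda p:((np.minimum(render('top',[b+(.012,.012) for b in PK[2:]],p,w),render('top',[b+(.027,.027) for b in PK[2:]],p,w))-m)**2).sum()
r=minimize(f,[.545,.0055,.038],method='Nelder-Mead',options=dict(initial_simplex=np.array([[.545,.0055,.038],[.55,.0055,.038],[.545,.01,.038],[.545,.0055,.1]])))
p=r.x; print(p,r.fun,(m**2).sum(),'pocket2 cam',p[0]-.044*np.sin(p[2]),p[1]+.044*np.cos(p[2]))
go(.544,.0491,.265,np.pi/2+.038)
E
```

```text
[0.54591743 0.00599252 0.05228102] 36.410970809003736 196.04806550647265 pocket2 cam 0.5436181163998384 0.04993240094238153
shift cm [ 2.855e+01 -1.169e+01 -2.000e-02] turn 0.872 tilt [-0.0014  0.001 ] yaw -0.661 q6 0.03 t 13.27
```

Call:
arm_command([
  [[28.5,-11.7,0,0,0,0.872],[28.5,-11.7,0,0,0,0.872],[28.5,-11.7,0,0,0,0.872],[28.5,-11.7,0,0,0,0.872],[28.5,-11.7,0,0,0,0.872],[28.5,-11.7,0,0,0,0.872],[28.5,-11.7,0,0,0,0.872],[28.5,-11.7,0,0,0,0.872],[28.5,-11.7,0,0,0,0.872],[28.5,-11.7,0,0,0,0.872],[28.5,-11.7,0,0,0,0.872],[28.5,-11.7,0,0,0,0.872]],
])

```text
t: 14.27
tool_pos: [0.5434, 0.0475, 0.2643]
tool_rot: [3.141, 0.059, -0.004]
contact_force: [0.3, 0.6, -0.7]
opening: 0.0182
grip_force: 59.9
```

Call:
arm_command([
  [[0,0,2,0,0,0],[0,0,3.5,0,0,0],[0,0,4.3,0,0,0],[0,0,4.3,0,0,0],[0,0,4.3,0,0,0]],
])

```text
t: 14.68
tool_pos: [0.5437, 0.0475, 0.2222]
tool_rot: [3.141, 0.057, -0.002]
contact_force: [-0.0, 0.2, -0.6]
opening: 0.018
grip_force: 59.9
```

```bash
python3 - <<'E'
from h import *
s,_=snap('side','s4'); o=get_obs();print(o['tool_pos'],o['contact_force']); go(.544,.0491,.21,np.pi/2+.038)
cv2.imwrite('pics/crop4.png',cv2.resize(s[170:250,185:285],(750,600),interpolation=cv2.INTER_NEAREST))
E
```

```text
[0.54420521 0.04771589 0.22318649] [ 0.20389873 -0.24936968  0.41044708]
shift cm [-0.02 -0.14  1.32] turn -0.001 tilt [ 0.0006 -0.0001] yaw -1.534 q6 1.49 t 14.73
```

View pics/crop4.png

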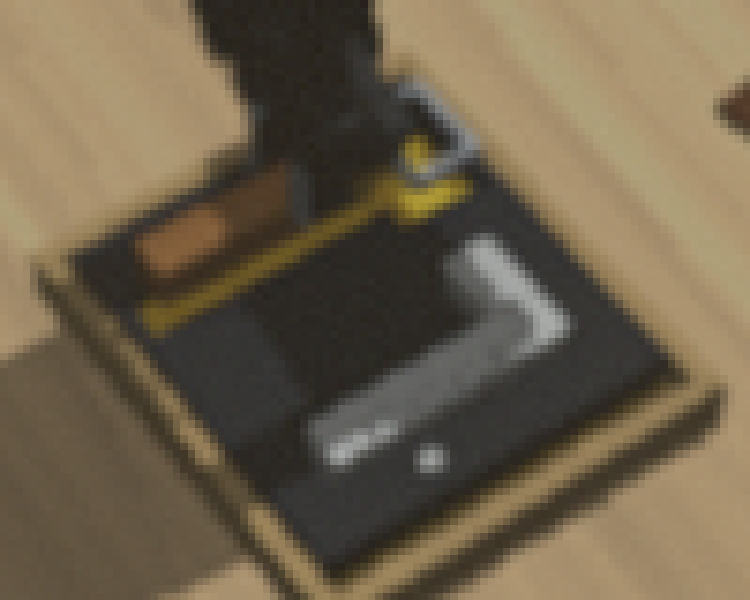

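The side crop shows the loop tool directly above its pocket with the loop head at +x, and the gauge flat in place. I will lower it, again by feel.

Call:
arm_command([
  [[0,-0.14,0.3,0,0,0],[0,-0.14,0.6,0,0,0],[0,-0.14,0.9,0,0,0],[0,-0.14,0.9,0,0,0],[0,-0.14,0.9,0,0,0]],
])

```text
t: 15.15
tool_pos: [0.5439, 0.0499, 0.2135]
tool_rot: [-3.141, -0.06, 0.001]
contact_force: [0.4, 0.2, -0.4]
opening: 0.0181
grip_force: 59.9
```

Call:
arm_command([
  [[0,0,0.2,0,0,0],[0,0,0.2,0,0,0],[0,0,0.2,0,0,0]],
])

```text
t: 15.4
tool_pos: [0.5439, 0.0499, 0.2116]
tool_rot: [-3.141, -0.059, 0.0]
contact_force: [0.1, -0.3, -0.3]
opening: 0.018
grip_force: 59.9
```

Call:
arm_command([
  [[0,0,0.2,0,0,0],[0,0,0.2,0,0,0],[0,0,0.2,0,0,0]],
])

```text
t: 15.65
tool_pos: [0.5439, 0.0498, 0.2095]
tool_rot: [-3.141, -0.059, 0.001]
contact_force: [-0.2, 0.3, -0.8]
opening: 0.0181
grip_force: 59.9
```

Call:
arm_command([
  [[0,0,0.2,0,0,0],[0,0,0.2,0,0,0],[0,0,0.2,0,0,0]],
])

```text
t: 15.9
tool_pos: [0.5441, 0.0498, 0.2078]
tool_rot: [3.141, 0.059, 0.001]
contact_force: [0.7, -0.6, 0.1]
opening: 0.0182
grip_force: 60.0
```

Call:
arm_command([
  [[0,0,0.2,0,0,0],[0,0,0.3,0,0,0],[0,0,0.3,0,0,0]],
])

```text
t: 16.15
tool_pos: [0.5443, 0.0498, 0.2056]
tool_rot: [3.141, 0.06, 0.001]
contact_force: [-2.1, 0.2, 5.1]
opening: 0.0177
grip_force: 60.7
```

Into the lips. I push a little more, then release, close and press from on top.

Call:
arm_command([
  [[0,0,0.2,0,0,0],[0,0,0.4,0,0,0],[0,0,0.4,0,0,0]],
])

```text
t: 16.4
tool_pos: [0.5443, 0.0498, 0.2016]
tool_rot: [3.141, 0.06, 0.001]
contact_force: [-3.0, -0.9, 6.3]
opening: 0.0179
grip_force: 60.8
```

Call:
arm_command([
  [[0,0,0,0,0,0],[0,0,0,0,0,0],[0,0,0,0,0,0],[0,0,0,0,0,0],[0,0,-1,0,0,0],[0,0,-3,0,0,0],[0,0,-3,0,0,0]],
], gripper=-1)

```text
t: 16.98
tool_pos: [0.5456, 0.0498, 0.2347]
tool_rot: [3.141, 0.059, 0.01]
contact_force: [1.6, -0.7, 0.9]
opening: 0.0854
grip_force: 0.0
```

Call:
arm_command([
  [[0,0,0,0,0,0],[0,0,0,0,0,0],[0,0,0,0,0,0],[0,0,0,0,0,0],[0,0,0,0,0,0],[0,0,0,0,0,0],[0,0,0,0,0,0],[0,0,0,0,0,0]],
], gripper=1, force=40)

```text
t: 17.65
tool_pos: [0.5439, 0.0498, 0.2305]
tool_rot: [-3.141, -0.059, 0.001]
contact_force: [0.7, -0.4, 0.0]
opening: 0.0003
grip_force: 0.0
```

Call:
arm_command([
  [[0,0,1,0,0,0],[0,0,1.7,0,0,0],[0,0,2,0,0,0],[0,0,2.1,0,0,0],[0,0,2.1,0,0,0]],
])

```text
t: 18.07
tool_pos: [0.5438, 0.0498, 0.2092]
tool_rot: [-3.141, -0.059, 0.002]
contact_force: [0.0, 0.2, -0.6]
opening: -0.0005
grip_force: 0.0
```

Call:
arm_command([
  [[0,0,0.1,0,0,0],[0,0,0.2,0,0,0],[0,0,0.3,0,0,0],[0,0,0.3,0,0,0]],
])

```text
t: 18.4
tool_pos: [0.544, 0.0498, 0.2074]
tool_rot: [3.141, 0.06, -0.001]
contact_force: [-2.8, -0.9, 6.9]
opening: 0.0002
grip_force: 3.1
```

Call:
arm_command([
  [[0,0,0.1,0,0,0],[0,0,0.1,0,0,0],[0,0,0.1,0,0,0]],
])

```text
t: 18.65
tool_pos: [0.5441, 0.0498, 0.2073]
tool_rot: [3.141, 0.06, -0.002]
contact_force: [-7.4, -0.1, 12.9]
opening: -0.0002
grip_force: 5.9
```

Call:
arm_command([
  [[0,0,0.1,0,0,0],[0,0,0.2,0,0,0],[0,0,0.2,0,0,0],[0,0,-0.5,0,0,0],[0,0,-4,0,0,0],[0,0,-8,0,0,0],[0,0,-10,0,0,0],[0,0,-10,0,0,0]],
])

```text
t: 19.32
tool_pos: [0.5459, 0.0498, 0.3123]
tool_rot: [3.14, 0.059, 0.018]
contact_force: [1.0, -1.1, 1.2]
opening: 0.0002
grip_force: 0.0
```

Call:
arm_command([
  [[-12,-20,0,0,0,0],[-12,-20,0,0,0,0],[-12,-20,0,0,0,0],[-12,-20,0,0,0,0],[-12,-20,0,0,0,0],[-12,-20,0,0,0,0],[-12,-20,0,0,0,0],[-12,-20,0,0,0,0],[-12,-20,0,0,0,0],[-12,-20,0,0,0,0]],
])

```text
t: 20.15
tool_pos: [0.4169, 0.2445, 0.3052]
tool_rot: [3.141, 0.057, -0.001]
contact_force: [-0.2, -0.6, 0.2]
opening: 0.0
grip_force: 0.0
```

```bash
python3 - <<'E'
from h import *
t,W=snap('top','t5'); s,Ws=snap('side','s5')
rs=lambda i,w:cv2.resize(i[w[1]:w[3],w[0]:w[2]],(400,400),interpolation=cv2.INTER_NEAREST)
cv2.imwrite('pics/crop5.png',np.hstack([rs(t,(235,175,295,235)),rs(s,(185,160,285,260))]))
def med(p,x,y,r=.007):
    c,s_=np.cos(.038),np.sin(.038); q=np.array([p[0]+c*x-s_*y,p[1]+s_*x+c*y])
    return [round(float(np.nanmedian(A[np.hypot(A[...,0]-q[0],A[...,1]-q[1])<r][:,2])),4) for A in(W,Ws)]
for x in(-.04,0,.04):print('g',x,med((.5472,-.0388),x,0))
for x in(-.055,-.03,0,.02):print('t',x,med((.5441,.0498),x,0))
print('foam',med((.5455,.0057),0,0))
E
```

```text
g -0.04 [0.0336, 0.0351]
g 0 [0.0343, 0.0337]
g 0.04 [0.0328, 0.0348]
t -0.055 [0.0352, 0.0348]
t -0.03 [0.0332, 0.0345]
t 0 [0.0345, 0.0346]
t 0.02 [0.0345, 0.0345]
foam [0.0264, 0.0273]
```

View pics/crop5.png

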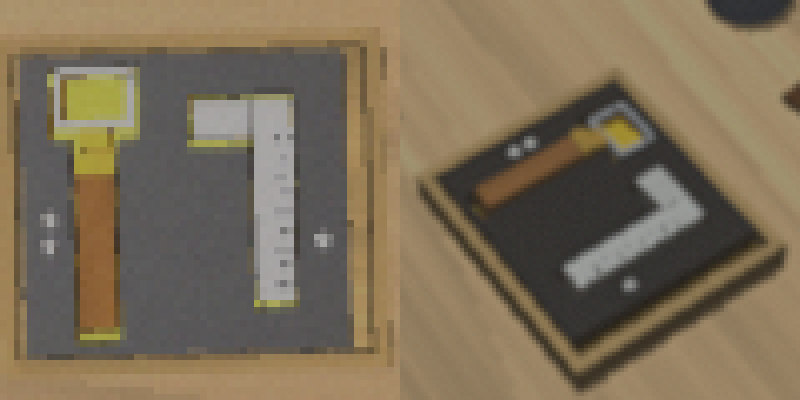

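Both tools lie level in their pockets. Their tops read 34 mm, 7 mm above the foam, which is the home height, and the arm is clear. I hand the job in.

```bash
python3 -c "
from station import *
print(finish_job())"
```

```text
the job is handed in; nothing more can be done
None
```

I pressed the gauge and then the loop tool home in their own pockets, level and released, and handed the job in at about 20 s; the depth readings agree with both being fully home, but the hand-in gave no verdict back.

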